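Ring the desk bell and hold the telescopic call paddle up at its second stop

ROBOT

A 7-joint arm with a two-finger parallel gripper is mounted at the origin on a cart in front of the work surface, level with it; the furniture and walls round the work are solid. World frame = base frame: x ahead of the robot, y to its left, z up, the work surface at z = 0. Lengths are in m, angles in rad, forces in N, time in s.
With the tool pointing down it reaches from about 0.4 to 0.85 m from the base axis. Payload 10.4 kg.
Tool frame: the origin (TCP) lies at the very end of the fingers, on their centre line; the grasp point (between the pads) lies r.pinch_z behind it (r.pinch_z is the distance from the TCP to the grasp point, in m); z points along the fingers, x is the direction in which the jaws open and shut, and the axes are right-handed (so a half turn about z gives the same grasp; the last joint's range is limited). The gripper opens to 87 mm and grips with 3 to 60 N. Pads are 19 mm wide; open, the fingers measure 117 mm over their backs; the gripper's body (75 mm by 190 mm) begins 51 mm behind the grasp point.
Start: joints at [-1.212, 0.332, -0.065, 1.46, 0.022, 1.35, -0.088], TCP at [0.233, 0.58, 0.223] pointing down, gripper open.
Joint ranges: [-2.6, 2.6], [-0.5, 2.12], [-1.47, 1.34], [0.16, 2.42], [-1.27, 4.41], [0.06, 2.06], [-2.6, 2.6]. Speed limits (rad/s): [2.22, 2.22, 2.79, 2.79, 3.14, 3.14, 3.14].

INTERFACE

Orientations are given as a unit quaternion [x, y, z, w].
In Python, from bench import r gives the robot as it stands.
- The arm moves only by the tool carry_out, never from a script. Its argument "increments" is text: rows parted by semicolons, each of 7 numbers parted by spaces: the turn, a rotation vector about the tool's x, y, z in degrees, then the shift along the tool's x, y, z in m, then the finger opening in m, from 0 to 0.087. A call has exactly 5 rows; each row is the pose to reach, as a shift and turn from the pose measured when the call began, along the tool's axes at that moment; what a row does not reach only later rows make up. A row lasts 1/8 s, in which the tool goes at most 62.5 mm and 10.7 degrees, less where a joint would pass 70% of its speed; a pose out of reach is approached as far as the arm can. A call with a gripper value outside its range is refused whole. The fingers move at their own pace and stop on an object; "squeeze" is the grip in N (left out, the last holds). Time passes only in rows, so rows that repeat a pose let the fingers close, or fill a call up. It gives the time, the measured TCP pose, the force and the opening at its end, in the units of the state.
- r.read_state(): the state, without advancing time (a new reading comes with each control period).
- r.camera(name): name is "scene" or "top" or "wrist"; returns (picture, depth): 480x640x3 uint8, blue, green, red; 480x640 float32, m along the optical axis (not along the pixel's ray), 0 where there is no reading.
- r.camera_model(name): a dict with "K" (3x3 intrinsics, pixels), "k1" (the pictures are not rectified: a ray, as slopes to the right and down, at radius r is drawn at 1 + k1 r^2 times it, then the intrinsics apply), "extrinsics" (4x4, takes a point from camera to world coordinates). Camera axes: x right, y down, z forward; pixel columns grow to the right and rows downward; lengths in m; the calibration is good to about 2 mm. A picture is of the moment at which its call begins: read the wrist's pose just before it. camera_model takes no time and is no camera call; for the wrist camera it gives the pose at the moment of the call.
- r.close_job(): hands the job in, once; it reports no verdict.
The state is a dict: "time": time; "joint_positions": joint angles; "joint_vel": joint speeds; "joint_torque": joint torques, N m; "ee_pos": TCP position; "eef_rot": TCP orientation; "ft_force": force on the tool from outside, world axes, zero at the start; "torque": the same for the moment, N m; "width": finger opening in m.
Only numpy, scipy, OpenCV 4.12 (cv2) and the standard library are available. Lean on these libraries where they do the work, as an engineer would, in place of code of your own. Each camera call takes 0.05 s, during which the arm holds its last target.

TASK

Call for a parcel collection: first press the brass plunger of the desk bell right down to its stop and let it come back up. Then take the telescopic call paddle by the black grip on top of its pole, squeezing in the red release button, pull it up past its first stop to its second stop (fully extended), and finish while still holding it up there with the button squeezed in; do not let go at the end. Leave the other things on the bench where they are.

Things in the scene. Friction and masses are not known exactly. Their poses are not given: they have to be found in the camera images.
- bell_plunger_top (a point): Centre of the top of the brass plunger (flat-domed head, 24 mm across) of a steel desk bell; 66 mm above the bench when up. The bell (steel dome, black base 86 mm across) is fixed to the bench. Bell and paddle stand at opposite ends of the work area and may change places; between them, beware of the wall shelf along the back of the bench: x over 0.70 m, z 0.33 m and up.
- bell_plunger (a joint): Travel of the bell's plunger: 0 up, 0.008 m fully down at its stop. It springs back when let go. About 2 N starts it moving and 5 N holds it at its stop.
- grip_center (a point): Centre of the black grip block on the pole of the call paddle: 28 mm (x) by 50 mm (y) by 40 mm high, 152 mm above the bench with the pole down; it moves with the pole. x: direction to squeeze along; the red button is on the -x face, turned to the bench's front edge within 30 degrees, the +x face is plain. -y: to the orange paddle. z: up. Nothing stands above the grip.
- stand: Stand of the paddle, fixed to the bench, origin at its underside below the grip: round base 90 mm across and 12 mm thick, upright tube at most 39 mm across up to 119 mm high. The pole slides only straight up and down in it. Axes as the grip's; the orange round paddle (70 mm across) stands 85 mm to -y of the grip, its top edge 5 mm higher than the grip's top.
- button_face (a point): Centre of the outer face of the red release button (24 mm wide, 22 mm high) on the grip's -x face, half-way up the grip. When out it stands 6.5 mm proud of the grip; squeezing the grip between button and opposite face (34.5 mm across with the button out, 29.5 mm with it in) pushes it in.
- release_button (a joint): Travel of the release button into the grip: 0 out, 0.005 m fully in (3 N starts it, 8 N holds it fully in). While it is out, a catch locks the pole at the bottom and at the first stop; with it in more than 0.0035 m the pole slides freely past both.
- paddle_pole (a joint): How far the pole is pulled up: 0 down, 0.055 m first stop (where the catch stops the pull if the button is out), 0.110 m second stop, a hard end stop. Pulling up takes 6 N at the bottom to 11 N at the top. There is no catch at the second stop: a spring and the weight pull the pole back down if it is let go.
- label_roll: White label roll, 72 mm across, 52 mm high, standing near the front edge of the bench; origin at its underside. To be left alone.
- marker: Black marker pen, 17 x 138 x 19 mm, lying along y near the front edge of the bench; to be left alone.
- carton: Small brown carton, 89 x 120 x 58 mm, on the right of the bench; origin at its underside. To be left alone.

How it is judged:
On the way, in this order (a step that is already met when the one before it is completed fails the run):
1. the bell's plunger is pressed down to its stop (value of joint bell_plunger above 0.0068 m), for 0.05 s.
2. the plunger is back up, the release button is squeezed in and the pole has left the bottom (value of joint bell_plunger below 0.002 m and value of joint release_button above 0.0035 m and value of joint paddle_pole above 0.015 m), for 0.05 s.
3. the pole is pulled up to its second stop (value of joint paddle_pole above 0.105 m), for 0.2 s.
At the end, for the whole second after the job is handed in: The pole is within 5 mm of its second stop (0.110 m), held there by the fingers, with the release button squeezed in by more than 3.5 mm and pressed by the fingers; the bell's plunger is back up (within 2 mm); the label roll, marker and carton are within 30 mm of where they were (value of joint paddle_pole above 0.105 m and value of joint release_button above 0.0035 m and contact force between the fingers and paddle_pole above 3 N and contact force between the fingers and release_button above 2 N and value of joint bell_plunger below 0.002 m and distance of each of label_roll, marker, carton from where it was at the start of the episode below 0.03 m); the arm keeps its last pose, push and grip.
It fails at once if the label roll is shoved or lifted away by more than 30 mm (distance of label_roll from where it was at the start of the episode above 0.03 m).
It fails at once if the marker is shoved or lifted away by more than 30 mm (distance of marker from where it was at the start of the episode above 0.03 m).
It fails at once if the carton is shoved or lifted away by more than 30 mm (distance of carton from where it was at the start of the episode above 0.03 m).
It also fails if it takes over 54 s, if anything falls off the work surface, if the arm or the gripper's body presses on something with over 40 N, if the wrist force passes 120 N, or if a joint passes its speed limit or range.

## Working session

There is one attempt and no reset: what is moved stays moved. The work goes in short steps, Python scripts to look and compute and a tool call to move; the robot and the scene stay as the last step left them, time stands still between calls to the robot, and variables do not carry over. Pictures are saved under pics/ and viewed, and the job is handed in when it is done.

Besides the shell and the picture viewer there is one more tool, called after "Request:" as name(argument=value, ...) on one line, values as JSON. carry_out: Moves the arm, as the interface text tells. Its arguments: {"type":"object","properties":{"increments":{"type":"string"},"squeeze":{"type":"number"}},"required":["increments"]}

```bash
mkdir -p pics; ls
python3 - <<'E'
from bench import r
import cv2,numpy as np
s=r.read_state();print({k:np.round(v,3) for k,v in s.items()}, r.pinch_z)
for n in("scene","top"):
    p,d=r.camera(n);cv2.imwrite(f"pics/{n}1.png",p);np.savez(f"pics/{n}1.npz",p=p,d=d)
    m=r.camera_model(n);print(n,np.round(m["K"],1).tolist(),m["k1"],np.round(m["extrinsics"],3).tolist())
E
```

```text
pics
{'time': np.float64(0.0), 'joint_positions': array([-1.212,  0.333, -0.065,  1.461,  0.022,  1.35 , -0.089]), 'joint_vel': array([ 0.   ,  0.   , -0.001,  0.001,  0.002,  0.001,  0.   ]), 'joint_torque': array([-0.0000e+00, -6.2326e+01,  2.4000e-02, -3.8990e+01, -6.1000e-02,
        4.0000e-02,  0.0000e+00]), 'ee_pos': array([0.233, 0.58 , 0.222]), 'eef_rot': array([ 0.828,  0.56 , -0.001,  0.   ]), 'ft_force': array([ 0.661, -0.418, -0.362]), 'torque': array([-0.065,  0.029,  0.032]), 'width': np.float64(0.087)} 0.0187
scene [[444.2, 0.0, 322.2], [0.0, 444.2, 236.7], [0.0, 0.0, 1.0]] -0.038022386912337267 [[-0.896, -0.32, 0.307, 0.116], [-0.443, 0.66, -0.606, 0.783], [-0.008, -0.679, -0.734, 1.054], [0.0, 0.0, 0.0, 1.0]]
top [[498.6, 0.0, 314.8], [0.0, 498.6, 241.5], [0.0, 0.0, 1.0]] 0.029345809763178125 [[-0.001, -0.995, 0.095, 0.371], [-1.0, 0.001, 0.001, 0.026], [-0.001, -0.095, -0.995, 1.356], [0.0, 0.0, 0.0, 1.0]]
```

View pics/scene1.png

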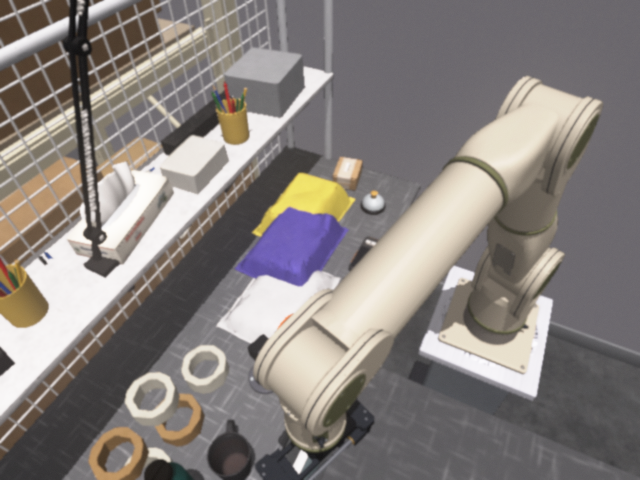

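View pics/top1.png

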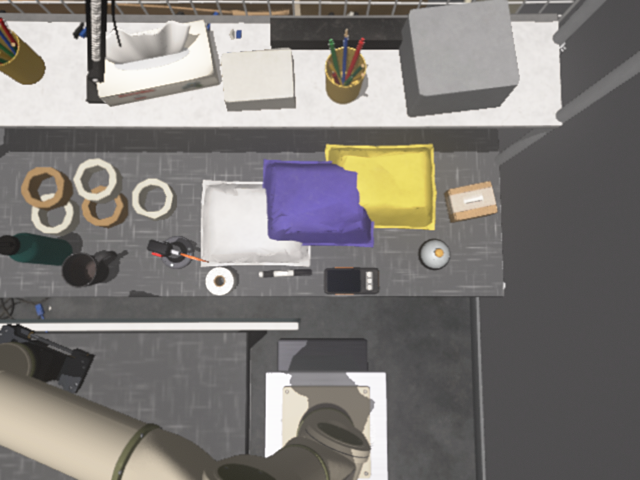

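The top view shows the bell at about (434,254) with its plunger near (439,252). The paddle stand is at about (175,250), the label roll at (220,280), the marker at (285,273) and the carton at (470,202). I'll zoom in to measure.

```bash
cat > h.py <<'E'
import numpy as np,cv2
def ray(m,u,v):
    K=m["K"];E=np.array(m["extrinsics"])
    # undistort
    xd=np.array([(u-K[0][2])/K[0][0],(v-K[1][2])/K[1][1]]);x=xd.copy()
    for _ in range(20): x=xd/(1+m["k1"]*(x@x))
    d=E[:3,:3]@np.array([x[0],x[1],1]);return E[:3,3],d
def at_z(m,u,v,z):
    o,d=ray(m,u,v);return o+d*(z-o[2])/d[2]
def at_d(m,u,v,dep):
    o,d=ray(m,u,v);return o+d*dep
E
python3 - <<'E'
import cv2,numpy as np
p=np.load("pics/top1.npz")["p"]
a=cv2.resize(p[215:305,130:260],None,fx=6,fy=6,interpolation=cv2.INTER_CUBIC)[:540,:780]
cv2.imwrite("pics/za.png",a)
b=cv2.resize(p[225:285,395:475],None,fx=8,fy=8,interpolation=cv2.INTER_CUBIC)
cv2.imwrite("pics/zb.png",b)
E
```

```text
(no output)
```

View pics/za.png

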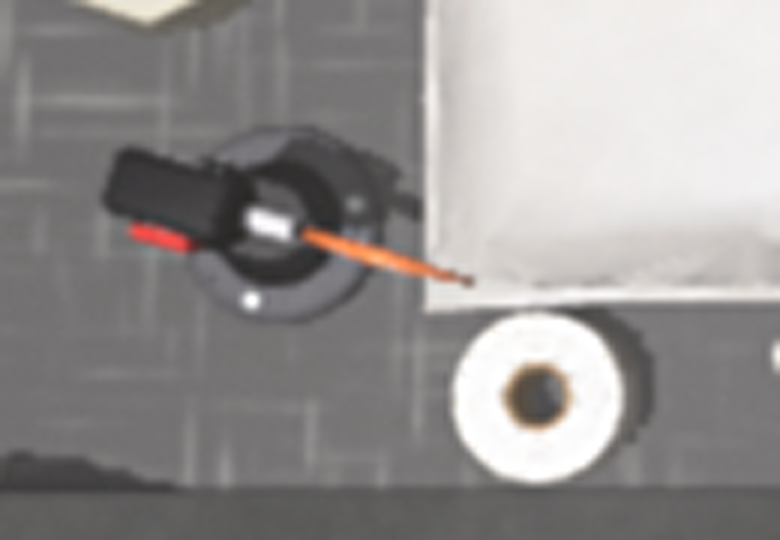

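View pics/zb.png

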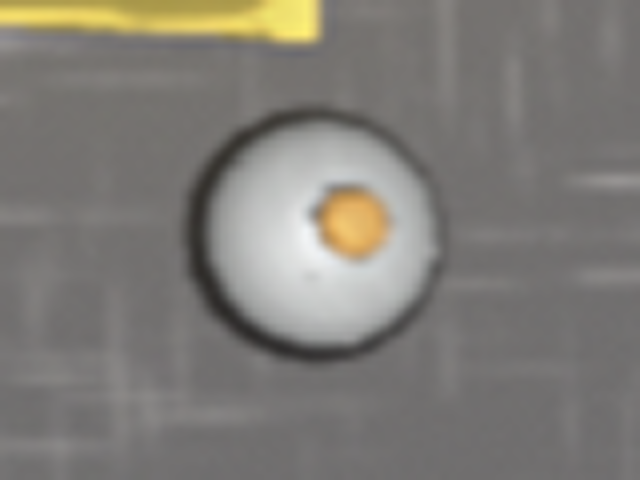

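The zoom shows the black grip top with corners near (120,150), (105,207), (235,245) and (250,172). The red button is on its lower (front) side and the orange paddle runs to the lower right. The brass plunger is at (353,222) in the second crop.

Run:
```python
from bench import r
from h import *
m=r.camera_model("top");z=np.load("pics/top1.npz");p=z["p"];d=z["d"]
hsv=cv2.cvtColor(p,cv2.COLOR_BGR2HSV)
def cen(lo,hi,box):
    x0,y0,x1,y1=box;k=cv2.inRange(hsv,np.array(lo),np.array(hi))[y0:y1,x0:x1]
    n,l,st,c=cv2.connectedComponentsWithStats(k);i=1+np.argmax(st[1:,4]);ys,xs=np.nonzero(l==i);return xs+x0,ys+y0
x,y=cen((10,100,120),(30,255,255),(425,240,450,265));print("plunger",len(x),x.mean(),y.mean(),at_z(m,x.mean(),y.mean(),.066),at_d(m,x.mean(),y.mean(),np.median(d[y,x])), (x.max()-x.min()+1))
# bell base zoom circle centre approx (317,234)/8
u,v=(316.5)/8-.5+395,(234.5)/8-.5+225;print("bell base",at_z(m,u,v,.01))
x,y=cen((5,100,100),(22,255,255),(175,245,215,268))
P=np.array([at_d(m,a,b,d[b,a]) for a,b in zip(x,y) if d[b,a]>0]);print("orange",P.min(0),P.max(0))
Q=np.array([at_z(m,a,b,.14) for a,b in zip(x,y)]);c=Q.mean(0);w=np.linalg.svd((Q-c)[:,:2])[2][0];print("orange dir",c,w,np.degrees(np.arctan2(w[1],w[0])))
f=lambda u,v:((u+.5)/6-.5+130,(v+.5)/6-.5+215)
for n,q in dict(TL=(122,150),BL=(105,205),BR=(235,245),TR=(250,172)).items():print(n,at_z(m,*f(*q),.172))
print("base",at_z(m,*f(285,225),.012))
x,y=cen((172,120,100),(180,255,255),(145,245,170,262))
print("red",len(x),at_z(m,x.mean(),y.mean(),.152))
for q in[(160,180),(180,190),(200,200)]:
  a=[int(round(t)) for t in f(*q)];print("top depth",at_d(m,*a,d[a[1],a[0]]))
```

```text
plunger 50 438.6 252.4 [ 0.46581454 -0.29359712  0.066     ] [ 0.46580997 -0.29358177  0.06606202] 8
bell base [ 0.46612268 -0.295157    0.01      ]
orange [0.43833172 0.29136994 0.01225023] [0.4657346  0.37347593 0.1806937 ]
orange dir [0.45037312 0.32922248 0.14      ] [0.28223472 0.95934538] 73.60637499690361
TL [0.48905062 0.41895543 0.172     ]
BL [0.4671779  0.42496495 0.172     ]
BR [0.45125736 0.37333181 0.172     ]
TR [0.48025297 0.36821144 0.172     ]
base [0.47111818 0.39821333 0.012     ]Traceback (most recent call last):
  File "<stdin>", line 17, in <module>
  File "<stdin>", line 7, in cen
    return _wrapfunc(a, 'argmax', axis=axis, out=out, **kwds)
    return bound(*args, **kwds)
ValueError: attempt to get argmax of an empty sequence
```

```bash
cat >> h.py <<'E'
from scipy.spatial.transform import Rotation as R
def go(r,pos,yaw):
    """shift/turn in tool axes to reach pos with tool down, tool x at yaw deg"""
    s=r.read_state();C=R.from_quat(s["eef_rot"])
    c,n=np.cos(np.radians(yaw)),np.sin(np.radians(yaw))
    T=R.from_matrix(np.array([[c,n,0],[n,-c,0],[0,0,-1]]))
    rv=(C.inv()*T).as_rotvec(degrees=True);sh=C.inv().apply(np.array(pos)-s["ee_pos"])
    x=C.apply([1,0,0]);print("now",np.round(s["ee_pos"],4),"yaw",np.round(np.degrees(np.arctan2(x[1],x[0])),2),"F",np.round(s["ft_force"],1),"w",round(float(s["width"]),4),"t",round(float(s["time"]),2),"j",np.round(s["joint_positions"],2))
    print("turn",np.round(rv,2),"shift",np.round(sh,4))
E
python3 -c "
from bench import r
from h import *
go(r,(.38,.38,.34),40)"
```

```text
now [0.2327 0.5797 0.2218] yaw 68.13 F [-0.2  1.1  0.4] w 0.0869 t 0.1 j [-1.21  0.33 -0.06  1.46  0.02  1.35 -0.09]
turn [2.000e-02 7.000e-02 2.813e+01] shift [-0.1306  0.2111 -0.118 ]
```

Request:
carry_out(increments="0 0 6 -0.02 0.03 -0.03 0.087; 0 0 12 -0.05 0.08 -0.06 0.087; 0 0 19 -0.08 0.13 -0.09 0.087; 0 0 25 -0.11 0.18 -0.11 0.087; 0 0 28 -0.13 0.21 -0.118 0.087")

```text
time: 0.72
ee_pos: [0.3811, 0.3786, 0.3413]
eef_rot: [0.94, 0.341, 0.0, 0.0]
ft_force: [-0.1, 0.2, -0.5]
width: 0.087
```

```bash
python3 -c "
from bench import r
from h import *
go(r,(.40,.15,.34),10)
m=r.camera_model('wrist')
p,d=r.camera('wrist');cv2.imwrite('pics/w1.png',p);np.savez('pics/w1.npz',p=p,d=d,**{k:np.array(v) for k,v in m.items()})
print(np.round(m['extrinsics'],3))
go(r,(.40,.15,.34),10)"
```

```text
now [0.3811 0.3786 0.3413] yaw 39.84 F [-0.1  0.2 -0.5] w 0.087 t 0.72 j [-0.99  0.1   0.13  1.5  -0.01  1.55 -0.16]
turn [ 0.03 -0.03 29.84] shift [-0.1319  0.1876  0.0014]
[[ 0.767  0.611  0.193  0.328]
 [ 0.641 -0.732 -0.232  0.443]
 [-0.     0.302 -0.953  0.503]
 [ 0.     0.     0.     1.   ]]
now [0.3848 0.3743 0.3425] yaw 39.38 F [ 3.7 -2.8  0.7] w 0.0868 t 0.78 j [-0.98  0.09  0.13  1.5  -0.01  1.55 -0.16]
turn [ 0.12 -0.13 29.38] shift [-0.1306  0.183   0.0027]
```

View pics/w1.png

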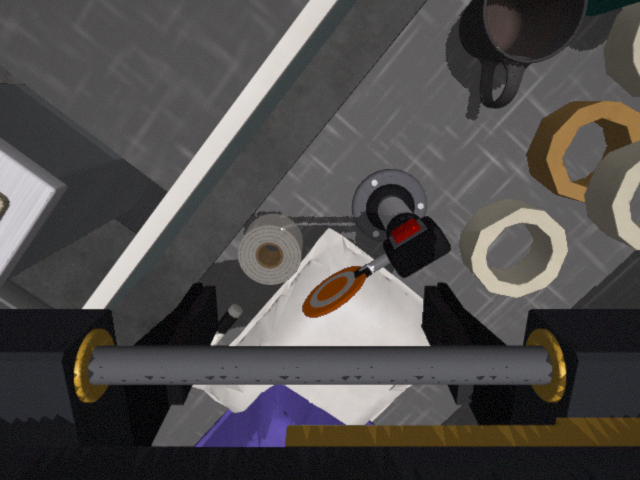

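The wrist view shows the red button at about (405,231), the black grip at (418,245), the orange paddle at (335,292) and the stand base at (390,203).

Run:
```python
from h import *
z=np.load("pics/w1.npz");p,d=z["p"],z["d"];m={k:z[k] for k in("K","k1","extrinsics")}
hsv=cv2.cvtColor(p,cv2.COLOR_BGR2HSV)
k=(((hsv[...,0]<5)|(hsv[...,0]>174))&(hsv[...,1]>150)&(hsv[...,2]>70)).astype(np.uint8)
n,l,st,c=cv2.connectedComponentsWithStats(k);i=1+np.argmax(st[1:,4]);ys,xs=np.nonzero(l==i);print(st[i],c[i])
P=np.array([at_d(m,a,b,d[b,a]) for a,b in zip(xs,ys) if d[b,a]>0]);print("red",P.mean(0),P.min(0),P.max(0))
q=P-P.mean(0);w=np.linalg.svd(q)[2];print(w)
k=((hsv[...,2]<60)).astype(np.uint8);
Q=np.array([at_d(m,a,b,d[b,a]) for b in range(200,290) for a in range(375,460) if d[b,a]>0])
T=Q[(Q[:,2]>.168)&(Q[:,2]<.176)];print("top",len(T),T.mean(0))
rc=cv2.minAreaRect((T[:,:2]*1000).astype(np.float32));print(rc)
```

```text
[392 219  29  24 385] [405.57402597 230.54285714]
red [0.45168485 0.40867456 0.1580515 ] [0.44721463 0.39619126 0.14398299] [0.45913866 0.41969086 0.16592965]
[[-0.28328248 -0.95801724  0.04420403]
 [-0.20281221  0.0147938  -0.97910589]
 [-0.93734638  0.28632867  0.19848842]]
top 1753 [0.46840474 0.403811   0.17144461]
((468.83612060546875, 403.2876892089844), (49.274356842041016, 27.649993896484375), 72.98868560791016)
```

Request:
carry_out(increments="0 0 6 -0.03 0.04 0 0.06; 0 0 12 -0.06 0.08 0 0.04; 0 0 18 -0.085 0.115 0 0.02; 0 0 24 -0.11 0.15 0 0; 0 0 29 -0.13 0.183 0 0")

```text
time: 1.4
ee_pos: [0.4002, 0.1489, 0.3425]
eef_rot: [0.996, 0.089, 0.001, 0.0]
ft_force: [0.5, 0.4, 0.1]
width: 0.0448
```

```bash
python3 -c "
from bench import r
from h import *
go(r,(.44,-.10,.30),-12)"
```

```text
now [0.4002 0.1489 0.3425] yaw 10.2 F [0.5 0.4 0.1] w 0.0448 t 1.4 j [-0.8  -0.18  0.29  1.75  0.05  1.56 -0.34]
turn [ 0.04 -0.16 22.2 ] shift [-0.0051  0.252   0.0428]
```

Request:
carry_out(increments="0 0 5 0.01 0.05 0.01 0; 0 0 10 0.015 0.10 0.02 0; 0 0 15 0.015 0.15 0.03 0; 0 0 20 0.005 0.20 0.04 0; 0 0 22 -0.005 0.25 0.043 0")

```text
time: 2.02
ee_pos: [0.4391, -0.0995, 0.299]
eef_rot: [0.995, -0.104, 0.001, 0.0]
ft_force: [0.7, 0.3, 0.6]
width: 0.0017
```

```bash
python3 -c "
from bench import r
from h import *
go(r,(.44,-.27,.25),-32)"
```

```text
now [ 0.4391 -0.0995  0.299 ] yaw -11.88 F [0.7 0.3 0.6] w 0.0017 t 2.02 j [-0.55 -0.15  0.61  1.8   0.09  1.47 -0.17]
turn [ 1.000e-02 -1.000e-01  2.012e+01] shift [0.0359 0.1667 0.0491]
```

Request:
carry_out(increments="0 0 5 0.01 0.04 0.01 0; 0 0 10 0.02 0.08 0.02 0; 0 0 15 0.03 0.12 0.035 0; 0 0 20 0.036 0.165 0.049 0; 0 0 20 0.036 0.167 0.049 0")

```text
time: 2.65
ee_pos: [0.4383, -0.2732, 0.249]
eef_rot: [0.961, -0.278, -0.0, 0.001]
ft_force: [-0.2, 0.7, -0.4]
width: 0.0002
```

```bash
python3 -c "
from bench import r
from h import *
go(r,(.466,-.294,.075),-32)
m=r.camera_model('wrist')
p,d=r.camera('wrist');cv2.imwrite('pics/w2.png',p);np.savez('pics/w2.npz',p=p,d=d,**{k:np.array(v) for k,v in m.items()})
hsv=cv2.cvtColor(p,cv2.COLOR_BGR2HSV)
go(r,(.466,-.294,.075),-32)"
```

```text
now [ 0.4383 -0.2732  0.249 ] yaw -32.23 F [-0.2  0.7 -0.4] w 0.0002 t 2.65 j [-0.36  0.07  0.88  1.74 -0.06  1.35 -0.03]
turn [ 0.13 -0.02 -0.23] shift [0.0345 0.0025 0.174 ]
now [ 0.4391 -0.2715  0.2494] yaw -32.03 F [ 0.3 -0.7 -0.2] w 0.0002 t 2.7 j [-0.36  0.07  0.88  1.74 -0.06  1.35 -0.03]
turn [ 0.07 -0.03 -0.03] shift [0.0346 0.0046 0.1745]
```

View pics/w2.png

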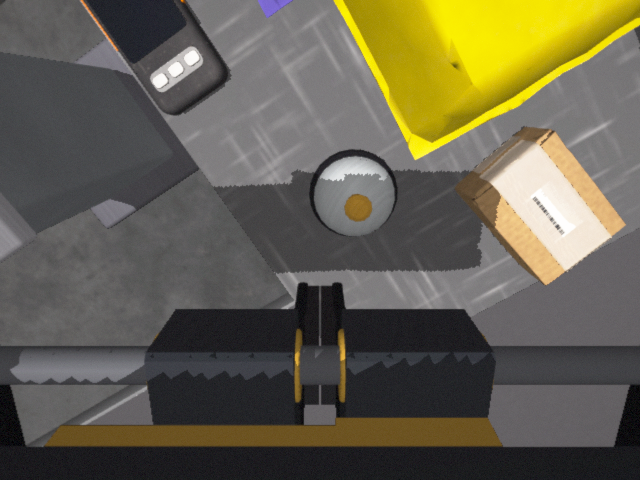

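The plunger is at about (358,208), on the dome, and the area around the bell is clear. I'll check its position from this view.

```bash
python3 -c "
from h import *
z=np.load('pics/w2.npz');p,d=z['p'],z['d'];m={k:z[k] for k in('K','k1','extrinsics')}
h=cv2.cvtColor(p,cv2.COLOR_BGR2HSV)
k=cv2.inRange(h,np.array((8,120,80)),np.array((30,255,255)));k[:180]=0;k[235:]=0;k[:,:330]=0;k[:,390:]=0
ys,xs=np.nonzero(k);print(len(xs),xs.mean(),ys.mean(),np.ptp(xs));print(at_z(m,xs.mean(),ys.mean(),.066),at_d(m,xs.mean(),ys.mean(),np.median(d[ys,xs])))
"
```

```text
567 357.7654320987654 207.42151675485007 26
[ 0.46405847 -0.29193409  0.066     ] [ 0.46398453 -0.29229309  0.06462555]
```

Request:
carry_out(increments="0 0 0 0.01 0.001 0.04 0; 0 0 0 0.02 0.002 0.09 0; 0 0 0 0.033 0.004 0.13 0; 0 0 0 0.033 0.004 0.16 0; 0 0 0 0.033 0.004 0.17 0")

```text
time: 3.32
ee_pos: [0.4647, -0.2908, 0.0779]
eef_rot: [0.961, -0.275, -0.001, 0.0]
ft_force: [0.0, -0.2, 0.1]
width: 0.0008
```

```bash
python3 -c "
from bench import r
from h import *
go(r,(.465,-.293,.0575),-32)"
```

```text
now [ 0.4647 -0.2908  0.0779] yaw -31.9 F [ 0.  -0.2  0.1] w 0.0008 t 3.33 j [-0.21  0.38  0.82  1.86 -0.32  1.04  0.19]
turn [0.07 0.14 0.1 ] shift [0.0014 0.0017 0.0204]
```

Request:
carry_out(increments="0 0 0 0.001 0.002 0.008 0; 0 0 0 0.001 0.002 0.012 0; 0 0 0 0.001 0.002 0.016 0; 0 0 0 0.001 0.002 0.019 0; 0 0 0 0.001 0.002 0.019 0")

```text
time: 3.95
ee_pos: [0.465, -0.2929, 0.0593]
eef_rot: [0.962, -0.275, -0.001, 0.0]
ft_force: [0.2, 2.6, 4.3]
width: 0.0006
```

```bash
python3 -c "
from bench import r
from h import *
go(r,(.465,-.293,.0575),-32)"
```

```text
now [ 0.465  -0.2929  0.0593] yaw -31.89 F [0.2 2.6 4.3] w 0.0006 t 3.95 j [-0.19  0.41  0.81  1.87 -0.35  1.    0.21]
turn [0.04 0.09 0.11] shift [0.     0.0001 0.0018]
```

Request:
carry_out(increments="0 0 0 0 0 0.001 0; 0 0 0 0 0 0.002 0; 0 0 0 0 0 0.003 0; 0 0 0 0 0 0.003 0; 0 0 0 0 0 0.003 0")

```text
time: 4.58
ee_pos: [0.4652, -0.2929, 0.0576]
eef_rot: [0.962, -0.275, -0.001, -0.0]
ft_force: [-7.2, 6.9, 21.5]
width: 0.0003
```

```bash
python3 -c "
from bench import r
from h import *
go(r,(.465,-.293,.0575),-32)"
```

```text
now [ 0.4652 -0.2929  0.0576] yaw -31.9 F [-7.2  6.9 21.5] w 0.0003 t 4.58 j [-0.19  0.42  0.8   1.88 -0.35  1.    0.21]
turn [-0.03  0.09  0.1 ] shift [-0.0001  0.0002  0.0001]
```

The plunger is at its hard stop: z is 0.0576 and the force has climbed to 21 N. I'll lift off and check that it comes back up.

Request:
carry_out(increments="0 0 0 0 0 -0.005 0; 0 0 0 0 0 -0.03 0; 0 0 0 0 0 -0.08 0; 0 0 0 0 0 -0.13 0.02; 0 0 0 -0.01 0 -0.19 0.05")

```text
time: 5.2
ee_pos: [0.4564, -0.2879, 0.2485]
eef_rot: [0.961, -0.275, -0.001, 0.0]
ft_force: [1.5, 0.7, 0.6]
width: 0.013
```

```bash
python3 -c "
from bench import r
from h import *
p,d=r.camera('wrist');cv2.imwrite('pics/w3.png',p)
m=r.camera_model('top');p,d=r.camera('top');print(at_d(m,438.6,252.4,d[252,439]),d[252,439])
z=np.load('pics/top1.npz')['d'];print(z[252,439])
go(r,(.44,-.10,.30),-12)"
```

```text
[ 0.46623088 -0.29499519  0.0603506 ] 1.2983087
1.2946453
now [ 0.4581 -0.2899  0.2531] yaw -31.98 F [-0.2 -0.3  0.1] w 0.0208 t 5.3 j [-0.33  0.16  0.92  1.68 -0.13  1.36  0.05]
turn [ -0.08  -0.38 -19.98] shift [-0.1156 -0.1516 -0.0472]
```

View pics/w3.png

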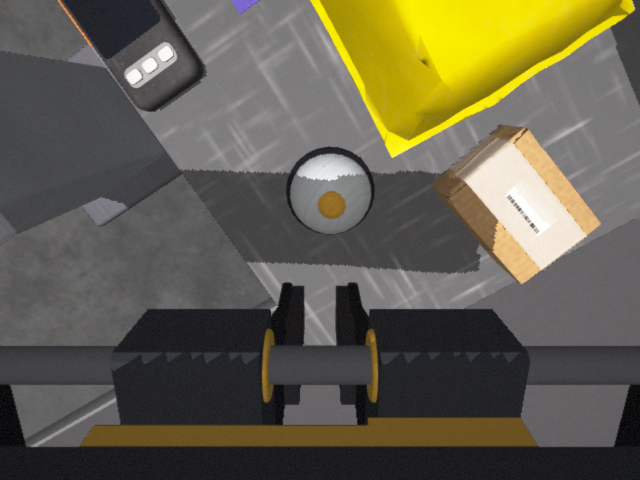

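Request:
carry_out(increments="0 0 -3 -0.03 -0.03 -0.01 0.087; 0 0 -6 -0.05 -0.06 -0.02 0.087; 0 0 -9 -0.07 -0.09 -0.03 0.087; 0 0 -12 -0.09 -0.12 -0.04 0.087; 0 0 -14 -0.115 -0.15 -0.047 0.087")

```text
time: 5.92
ee_pos: [0.4394, -0.1009, 0.2998]
eef_rot: [0.988, -0.156, 0.004, 0.0]
ft_force: [0.6, -0.0, 0.5]
width: 0.0703
```

```bash
python3 -c "
from bench import r
from h import *
go(r,(.44,.15,.34),-17)"
```

```text
now [ 0.4394 -0.1009  0.2998] yaw -17.93 F [ 0.6 -0.   0.5] w 0.0703 t 5.92 j [-0.61 -0.17  0.66  1.8   0.11  1.47 -0.28]
turn [-0.04 -0.41 -0.93] shift [-0.0764 -0.2389 -0.0406]
```

Request:
carry_out(increments="0 0 0 -0.015 -0.05 -0.01 0.087; 0 0 0 -0.03 -0.10 -0.02 0.087; 0 0 0 -0.045 -0.15 -0.03 0.087; 0 0 0 -0.06 -0.20 -0.04 0.087; 0 -0.4 -1 -0.076 -0.239 -0.04 0.087")

```text
time: 6.55
ee_pos: [0.4404, 0.152, 0.3394]
eef_rot: [0.989, -0.147, 0.0, -0.0]
ft_force: [-0.3, -0.3, 0.5]
width: 0.0869
```

```bash
python3 -c "
from bench import r
from h import *
go(r,(.45,.36,.30),-17)"
```

```text
now [0.4404 0.152  0.3394] yaw -16.86 F [-0.3 -0.3  0.5] w 0.0869 t 6.55 j [-0.81 -0.08  0.36  1.68  0.03  1.54 -0.75]
turn [-0.06 -0.03  0.14] shift [-0.0511 -0.2018  0.0396]
```

Request:
carry_out(increments="0 0 0 -0.01 -0.04 0 0.087; 0 0 0 -0.02 -0.09 0 0.087; 0 0 0 -0.035 -0.14 0 0.087; 0 0 0 -0.04 -0.163 0 0.087; 0 0 0 -0.04 -0.163 0 0.087")

```text
time: 7.18
ee_pos: [0.4491, 0.3206, 0.3385]
eef_rot: [0.989, -0.146, -0.0, 0.0]
ft_force: [0.1, -0.0, -0.3]
width: 0.0872
```

Request:
carry_out(increments="0 0 0 0 0 0 0.087; 0 0 0 0 0 0 0.087; 0 0 0 0 0 0 0.087; 0 0 0 0 0 0 0.087; 0 0 0 0 0 0 0.087")

```text
time: 7.8
ee_pos: [0.4491, 0.3205, 0.3386]
eef_rot: [0.989, -0.146, -0.0, 0.0]
ft_force: [0.2, 0.2, 0.3]
width: 0.0869
```

```bash
python3 -c "
from bench import r
from h import *
go(r,(.47,.40,.25),-17)
m=r.camera_model('wrist')
p,d=r.camera('wrist');cv2.imwrite('pics/w4.png',p);np.savez('pics/w4.npz',p=p,d=d,**{k:np.array(v) for k,v in m.items()})
Q=np.array([at_d(m,a,b,d[b,a]) for b in range(0,300,1) for a in range(200,500,1) if d[b,a]>0])
T=Q[(Q[:,2]>.166)&(Q[:,2]<.176)&(np.hypot(Q[:,0]-.47,Q[:,1]-.4)<.04)];print(len(T),T.mean(0),np.median(T[:,2]))
print(cv2.minAreaRect((T[:,:2]*1000).astype(np.float32)))
go(r,(.47,.40,.25),-17)
p,d=r.camera('top');cv2.imwrite('pics/top2.png',p);print(d[252,437:441])
"
```

```text
now [0.4491 0.3205 0.3386] yaw -16.76 F [0.2 0.2 0.3] w 0.0869 t 7.8 j [-0.93  0.13  0.25  1.47 -0.03  1.54 -0.97]
turn [ 0.03 -0.    0.24] shift [-0.003  -0.0822  0.0885]
2576 [0.46962255 0.40360704 0.1711953 ] 0.17146919824927206
((469.2690734863281, 403.08367919921875), (49.206703186035156, 28.79783058166504), 73.39797973632812)
now [0.4492 0.3205 0.3385] yaw -16.76 F [ 0.3 -0.6  0.1] w 0.087 t 7.85 j [-0.93  0.13  0.25  1.47 -0.03  1.54 -0.97]
turn [ 0.04 -0.    0.24] shift [-0.003  -0.0822  0.0884]
[1.296454  1.2906963 1.2897345 1.2914431]
```

View pics/w4.png

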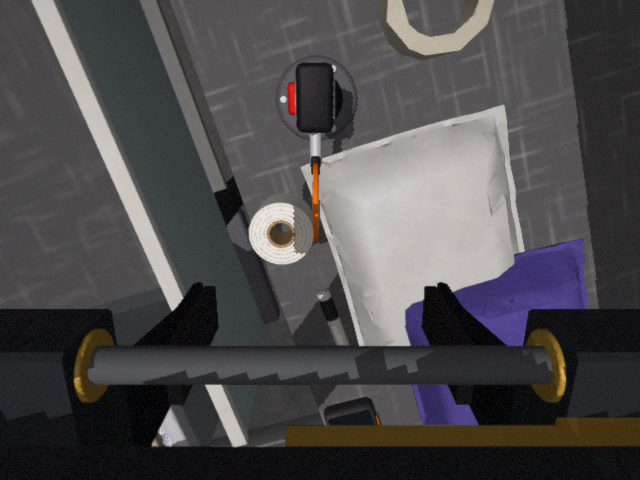

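The grip top is at (315,98) and lies square with the tool axes. The plunger's depth is back at its up value. Moving above the grip.

Request:
carry_out(increments="0 0 0 0 -0.02 0.02 0.087; 0 0 0 0 -0.05 0.04 0.087; 0 0 0 -0.002 -0.08 0.07 0.087; 0 0 0 -0.002 -0.083 0.09 0.087; 0 0 0 -0.002 -0.083 0.09 0.087")

```text
time: 8.52
ee_pos: [0.4704, 0.4002, 0.2466]
eef_rot: [0.989, -0.145, -0.001, 0.002]
ft_force: [0.4, -0.5, 0.2]
width: 0.0869
```

```bash
python3 -c "
from bench import r
from h import *
go(r,(.471,.401,.133),-17)
m=r.camera_model('wrist')
p,d=r.camera('wrist');cv2.imwrite('pics/w5.png',p);np.savez('pics/w5.npz',p=p,d=d,**{k:np.array(v) for k,v in m.items()})
Q=np.array([at_d(m,a,b,d[b,a]) for b in range(0,480,1) for a in range(200,430,1) if d[b,a]>0])
T=Q[(Q[:,2]>.166)&(Q[:,2]<.176)&(np.hypot(Q[:,0]-.47,Q[:,1]-.4)<.04)];print(len(T),T.mean(0),np.median(T[:,2]))
print(cv2.minAreaRect((T[:,:2]*1000).astype(np.float32)))
"
```

```text
now [0.4704 0.4002 0.2466] yaw -16.73 F [ 0.4 -0.5  0.2] w 0.0869 t 8.53 j [-0.96  0.31  0.23  1.45 -0.07  1.39 -1.02]
turn [0.22 0.08 0.27] shift [ 0.0005 -0.0013  0.1136]
3672 [0.47024477 0.40545009 0.1712554 ] 0.17160306991499957
((469.6630554199219, 404.2138671875), (48.64163589477539, 28.63690948486328), 72.91942596435547)
```

View pics/w5.png

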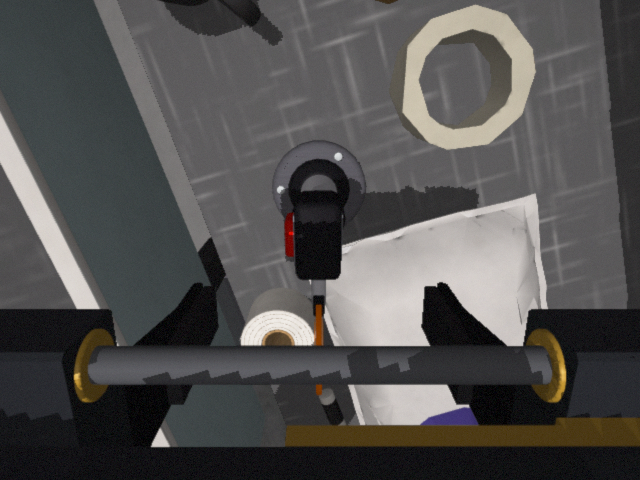

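The grip is at column 318, against a finger midpoint of 320, so it is centred. Descending.

Request:
carry_out(increments="0 0 0 0 -0.001 0.03 0.087; 0 0 0 0 -0.002 0.06 0.087; 0 0 0 0 -0.002 0.09 0.087; 0 0 0 0 -0.002 0.11 0.087; 0 0 0 0 -0.002 0.114 0.087")

```text
time: 9.2
ee_pos: [0.4717, 0.4015, 0.1346]
eef_rot: [0.989, -0.146, -0.0, 0.001]
ft_force: [0.9, -0.3, 0.7]
width: 0.0868
```

```bash
python3 -c "
from bench import r
from h import *
go(r,(.471,.402,.133),-17)
p,d=r.camera('wrist');cv2.imwrite('pics/w6.png',p)"
```

```text
now [0.4717 0.4015 0.1346] yaw -16.8 F [ 0.9 -0.3  0.7] w 0.0868 t 9.2 j [-0.95  0.38  0.22  1.6  -0.09  1.17 -1.01]
turn [0.11 0.02 0.2 ] shift [-0.0008 -0.0003  0.0016]
```

View pics/w6.png

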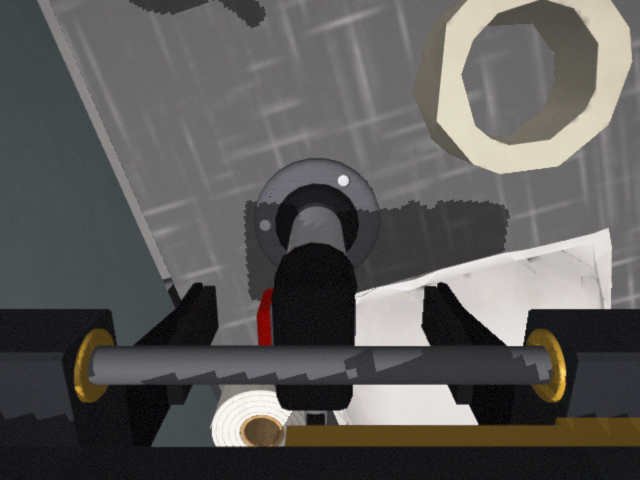

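The grip sits between the fingers, with the button on the left finger's side at about (265,318). Closing at 35 N.

Request:
carry_out(increments="0 0 0 0 0 0.001 0.05; 0 0 0 0 0 0.001 0.02; 0 0 0 0 0 0.001 0.01; 0 0 0 0 0 0.001 0.01; 0 0 0 0 0 0.001 0.01", squeeze=35)

```text
time: 9.88
ee_pos: [0.4718, 0.4018, 0.1339]
eef_rot: [0.989, -0.146, -0.0, 0.001]
ft_force: [-2.1, 0.4, -0.2]
width: 0.0451
```

Request:
carry_out(increments="0 0 0 0 0 0 0.01; 0 0 0 0 0 0 0.01; 0 0 0 0 0 0 0.01; 0 0 0 0 0 0 0.01; 0 0 0 0 0 0 0.01")

```text
time: 10.5
ee_pos: [0.4692, 0.4027, 0.1338]
eef_rot: [0.989, -0.145, -0.002, 0.001]
ft_force: [-10.0, -0.2, 4.4]
width: 0.0292
```

```bash
python3 -c "
from bench import r
from h import *
go(r,(.471,.402,.133),-17)"
```

```text
now [0.4692 0.4027 0.1338] yaw -16.66 F [-10.   -0.2   4.4] w 0.0292 t 10.5 j [-0.95  0.38  0.21  1.6  -0.09  1.18 -1.01]
turn [0.15 0.22 0.34] shift [0.0019 0.0002 0.0008]
```

The opening is 29.2 mm, so the button is fully in. Pulling up.

Request:
carry_out(increments="0 0 0 -0.001 0 -0.008 0.01; 0 0 0 -0.001 0 -0.02 0.01; 0 0 0 -0.001 0 -0.03 0.01; 0 0 0 -0.001 0 -0.04 0.01; 0 0 0 -0.001 0 -0.05 0.01")

```text
time: 11.12
ee_pos: [0.4691, 0.4027, 0.1835]
eef_rot: [0.989, -0.145, -0.002, 0.001]
ft_force: [5.6, 2.4, -8.5]
width: 0.0288
```

```bash
python3 -c "
from bench import r
from h import *
go(r,(.469,.4027,.243),-17)
p,d=r.camera('wrist');cv2.imwrite('pics/w7.png',p)"
```

```text
now [0.4691 0.4027 0.1835] yaw -16.69 F [ 5.6  2.4 -8.5] w 0.0288 t 11.12 j [-0.96  0.34  0.22  1.54 -0.08  1.27 -1.02]
turn [0.17 0.17 0.31] shift [-0.0003  0.0002 -0.0595]
```

View pics/w7.png

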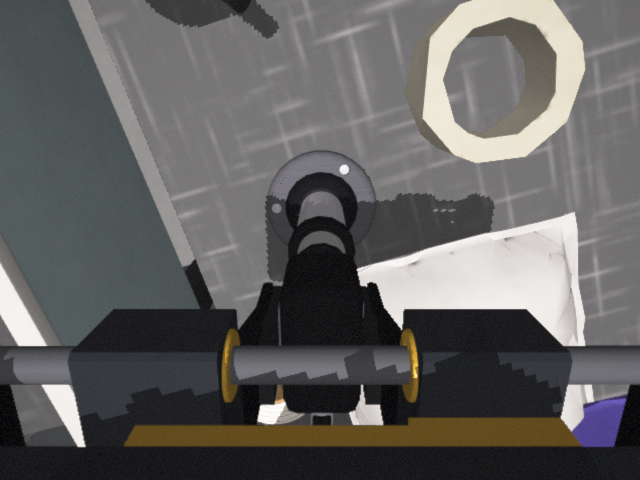

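The grip has come up with the fingers; the tube collar now shows at about (322,235). The pull is 8.5 N. Continuing to the second stop.

Request:
carry_out(increments="0 0 0 0 0 -0.012 0.01; 0 0 0 0 0 -0.024 0.01; 0 0 0 0 0 -0.036 0.01; 0 0 0 0 0 -0.048 0.01; 0 0 0 0 0 -0.057 0.01")

```text
time: 11.8
ee_pos: [0.4691, 0.4027, 0.2423]
eef_rot: [0.989, -0.145, -0.002, 0.001]
ft_force: [1.9, 1.8, -11.3]
width: 0.029
```

```bash
python3 -c "
from bench import r
from h import *
go(r,(.469,.4027,.244),-17)"
```

```text
now [0.4691 0.4027 0.2423] yaw -16.69 F [  1.9   1.8 -11.3] w 0.029 t 11.8 j [-0.96  0.31  0.23  1.46 -0.07  1.38 -1.02]
turn [0.18 0.19 0.31] shift [-0.0001  0.     -0.0017]
```

Request:
carry_out(increments="0 0 0 0 0 -0.001 0.01; 0 0 0 0 0 -0.002 0.01; 0 0 0 0 0 -0.003 0.01; 0 0 0 0 0 -0.003 0.01; 0 0 0 0 0 -0.003 0.01")

```text
time: 12.42
ee_pos: [0.4691, 0.4026, 0.2439]
eef_rot: [0.989, -0.145, -0.002, 0.002]
ft_force: [6.3, 3.4, -16.3]
width: 0.0289
```

```bash
python3 -c "
from bench import r
from h import *
go(r,(.469,.4027,.244),-17)
m=r.camera_model('wrist')
p,d=r.camera('wrist');cv2.imwrite('pics/w8.png',p)
Q=np.array([at_d(m,a,b,d[b,a]) for b in range(200,420,1) for a in range(250,400,1) if d[b,a]>0])
T=Q[(np.abs(Q[:,0]-.469)<.01)&(np.abs(Q[:,1]-.403)<.02)&(Q[:,2]<.3)];print('grip top z',len(T),np.median(T[:,2]))
p,d=r.camera('top');cv2.imwrite('pics/top3.png',p);print(d[252,437:441])
go(r,(.469,.4027,.244),-17)
"
```

```text
now [0.4691 0.4026 0.2439] yaw -16.69 F [  6.3   3.4 -16.3] w 0.0289 t 12.43 j [-0.96  0.31  0.23  1.46 -0.07  1.39 -1.02]
turn [0.24 0.2  0.31] shift [-0.0001 -0.     -0.0001]
grip top z 5174 0.28155123930493253
[1.2919822 1.290389  1.2925966 1.2872943]
now [0.4691 0.4027 0.2439] yaw -16.69 F [  4.8   3.6 -16.8] w 0.0294 t 12.53 j [-0.96  0.31  0.23  1.46 -0.07  1.39 -1.02]
turn [0.24 0.2  0.31] shift [-0.0001 -0.     -0.0001]
```

View pics/top3.png

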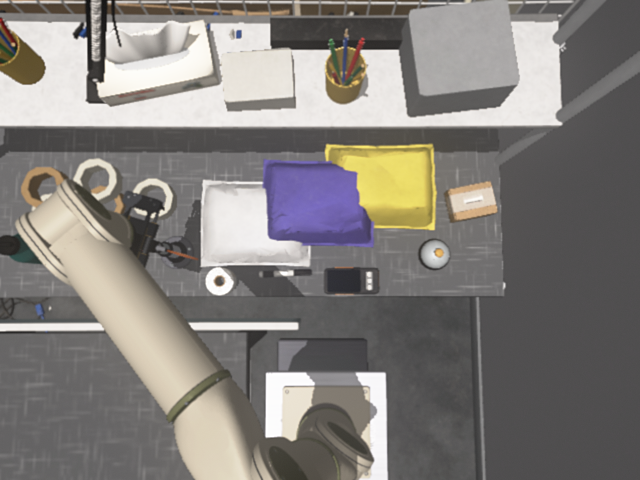

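View pics/w8.png

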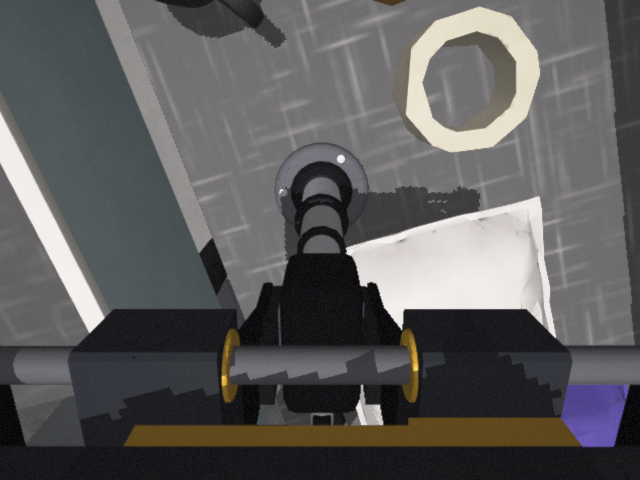

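The pole is at its second stop: the grip top is at 0.2816 m (0.282 expected), travel is 110 mm and the force is rising against the stop. The opening is 29 mm, so the button is in. The roll (220,280), marker (285,273) and carton (470,202) haven't moved, and the plunger is up. Handing in.

```bash
python3 -c "
from bench import r
from h import *
r.close_job()
go(r,(.469,.4027,.244),-17)"
```

```text
the job is handed in; nothing more can be done
the job is handed in; nothing more can be done
```

I rang the bell, pulled the paddle up to its second stop, and handed the job in at about 12.5 s with the grip still held and the button squeezed in. No verdict was reported, and the state could not be read after hand-in.

- **Bell:** I pressed the plunger until the force rose to about 21 N at a fingertip height of 0.0576 m, which is its stop. One depth reading of the plunger straight after lift-off was about 4 mm low. Two later readings matched the up position to within the few millimetres of noise in the camera depth.
- **Paddle:** I gripped it at 35 N, pulled it up past the first stop and on to the second.
    - **Travel:** it rose 110 mm by the arm's own reading. The camera put the grip top at 0.2816 m, against 0.282 m expected.
    - **Pull:** the last reading was about 16–17 N, up from 11 N just before the stop.
    - **Button:** the opening was 29 mm, so the button is fully in.
- **Other things:** the last top view showed the label roll, marker and carton where they started.
- **Disagreement:** the top and wrist cameras differed by about 7 mm on where the grip was. I aimed between them and checked the centring in the wrist view before closing. Closing still pushed sideways on the grip with about 10 N, which eased during the pull.

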